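Find the storage case that rattles

ROBOT

A 6-joint arm with a two-finger parallel gripper is mounted at the origin on the work surface. World frame = base frame: x ahead of the robot, y to its left, z up, the work surface at z = 0. Lengths are in m, angles in rad, forces in N, time in s.
With the tool pointing down it reaches from about 0.275 to 0.725 m from the base axis. Payload 5.6 kg.
Tool frame: the origin (TCP) lies midway between the tips of the shut fingers; the grasp point (between the pads) lies behind it (ctrl.grip_depth is the z of the grasp point in the tool frame, in m); z points along the fingers, x is the direction in which the jaws open and shut, and the axes are right-handed (so a half turn about z gives the same grasp; the last joint's range is limited). The gripper opens to 85 mm and grips with 20 to 120 N. Pads are 22 mm wide; open, the fingers measure 114 mm over their backs; the gripper's body (76 mm by 85 mm) begins 54 mm behind the grasp point. The pads swing forward as they close: fully open they stand 13 mm farther back than shut.
Start: joints at [1.616, 0.255, 0.108, 0, -1.424, -0.285], TCP at [0.131, 0.534, 0.231] pointing down, gripper open.
Joint ranges: [-2.95, 2.95], [-1.21, 1.97], [-1.09, 1.5], [-2.87, 1.71], [-2.94, -0.07], [-3.05, 3.05]. Speed limits (rad/s): [2.57, 2.57, 3.14, 3.14, 3.14, 3.14].

INTERFACE

Orientations are given as a rotation vector (axis times angle).
In Python, from plant import ctrl, eyes, ticket gives the robot as it stands.
- The arm moves only by the tool servo_tool, never from a script. Its argument "moves" is a list that holds one entry, the list of rows, each a list of 4 numbers: the shift along the world's x, y, z in m, then the turn about the world's z in rad. In form: [[[tx, ty, tz, twist], ...]]. A call has exactly 5 rows; each row shifts and turns the commanded pose from where the row before left it; what a row does not reach is not made up. A row lasts 1/12 s, in which the tool goes at most 41.7 mm and 7.16 degrees, less where a joint would pass 70% of its speed; a pose out of reach is approached as far as the arm can. A call with a gripper value outside its range is refused whole. "fingers" is the closure in counts, from 0 (fully open) to 255 (shut), set as the call begins (left out, the last holds). The fingers move at their own pace and stop on an object; "force" is the grip in N (left out, the last holds). Time passes only in rows, so rows that do not move let the fingers close, or fill a call up. It gives the time, the measured TCP pose, the force and the opening at its end, in the units of the state.
- ctrl.state(): the state, without advancing time (a new reading comes with each control period).
- eyes.snapshot(name): name is "scene" or "top" or "wrist"; returns (picture, depth): 480x640x3 uint8, blue, green, red; 480x640 float32, m along the optical axis (not along the pixel's ray), 0 where there is no reading.
- eyes.camera_params(name): a dict with "fx", "fy", "cx", "cy" (pixels), "R" (3x3) and "t" (3): a world point X has camera coordinates R X + t. Camera axes: x right, y down, z forward; pixel columns grow to the right and rows downward; lengths in m; the calibration is good to about 2 mm. A picture is of the moment at which its call begins: read the wrist's pose just before it. camera_params takes no time and is no camera call; for the wrist camera it gives the pose at the moment of the call.
- ticket.sign_off(): hands the job in, once; it reports no verdict.
The state is a dict: "time_s": time; "joints": joint angles; "qd": joint speeds; "effort": joint torques, N m; "position": TCP position; "tcp_rot": TCP orientation; "force": force on the tool from outside, world axes, zero at the start; "wrist_torque": the same for the moment, N m; "width": finger opening in m.
Only numpy, scipy, OpenCV 4.12 (cv2) and the standard library are available. Lean on these libraries where they do the work, as an engineer would, in place of code of your own. Each camera call takes 0.05 s, during which the arm holds its last target.

TASK

One of the three sealed storage cases on the bench holds the loose steel ball for the mill. Lift the cases one at a time and shake them briskly end to end, standing each silent one back upright in its own place, until you have the one that rattles; hold that case out upright, about 15 cm above the middle of the steel handover tray, and finish there still holding it in the gripper. Do not let go of a case in the air, and leave the other things on the bench alone.

Things in the scene. Friction and masses are not known exactly. Their poses are not given: they have to be found in the camera images.
- case_a: one of three sealed storage cases alike outside: grey plastic box 130 x 58 x 66 mm, flat lid, small steel latches on its short ends; it stands on the bench, long sides free. Origin at the centre of its underside, x along its 130 mm length, y across its 58 mm width, z up. Empty mass 175 to 525 g, random for each case, so weight alone does not tell.
- case_b: a case just like case_a, same origin and axes. Any of the three may hold the ball: steel, 260 g, 40 mm across, starting at the middle of a hollow 120 x 48 x 49 mm, where it can run 40 mm each way along the length. It rolls, a little heavily: it stays put below about 1 m/s2 of sideways acceleration or 6 degrees of tilt. The other two cases hold nothing.
- case_c: a case just like case_a, same origin and axes. Held across the middle and shaken along its length in quick 10 cm strokes (0.3 s each), stopping after each, the ball knocks against the ends and stays near the leading end: the level moment at the gripper swings by some 0.2 N m between strokes one way and the other (below 0.08 for an empty case); side forces are only 1 to 2 N.
- tray_in (a point): centre of the inner floor of the shallow open steel handover tray, 4 mm above the bench; the tray is fixed, 120 x 120 mm outside, rim 16 mm high, beyond the cases. z up.
- dishes: bystander: stack of six small culture dishes, 61 mm across, 84 mm high. Origin at the centre of its underside.
- beaker: bystander: glass beaker, 68 mm across, 85 mm high. Origin at the centre of its underside.
- vial: bystander among the cases: amber vial, 24 mm across, 50 mm high. Origin at the centre of its underside.
- petri: bystander among the cases: small closed culture dish, 36 mm across, 15 mm high. Origin at the centre of its underside.
- reagent: bystander: white reagent bottle, 60 mm across, 130 mm high. Origin at the centre of its underside.
- marker: bystander: marker pen lying on the bench, 120 mm long along its x axis, 16 mm thick. Origin at the centre of its underside.

How it is judged:
By the outcome, as a careful person would: the job done as asked, in the order asked, and still so for the second after the job is handed in, while the arm keeps its last pose, push and grip.
It also fails if it takes over 70 s, if anything falls off the work surface, if the arm or the gripper's body presses on something with over 40 N, if the wrist force passes 120 N, or if a joint passes its speed limit or range.

## Working session

There is one attempt and no reset: what is moved stays moved. The work goes in short steps, Python scripts to look and compute and a tool call to move; the robot and the scene stay as the last step left them, time stands still between calls to the robot, and variables do not carry over. Pictures are saved under pics/ and viewed, and the job is handed in when it is done.

Besides the shell and the picture viewer there is one more tool, called after "Emit:" as name([rows], argument=value, ...), one row to a line, values as JSON. servo_tool: Moves the arm, as the interface text tells. Its arguments: {"type":"object","properties":{"moves":{"type":"array","items":{"type":"array","items":{"type":"array","items":{"type":"number"}}}},"fingers":{"type":"number"},"force":{"type":"number"}},"required":["moves"]}

```bash
ls; mkdir -p pics; python3 - <<'E'
from plant import ctrl, eyes
import cv2
print(ctrl.state(), ctrl.grip_depth)
for n in ("scene","top"):
    p,d=eyes.snapshot(n); cv2.imwrite(f"pics/{n}0.png",p)
    import numpy as np; np.save(f"pics/{n}0.npy",d)
    print(n,eyes.camera_params(n))
E
```

```text
pics
{'time_s': 0.0, 'joints': array([ 1.61562313e+00,  2.55731907e-01,  1.06955999e-01, -4.52351192e-04,
       -1.42389424e+00, -2.84613018e-01]), 'qd': array([-0.00059975,  0.00062563,  0.00087017, -0.00074242,  0.00060838,
        0.00013499]), 'effort': array([ 1.66032978e-04, -3.86629486e+01,  2.37934273e+01,  5.36538541e+00,
       -6.10541450e-03,  4.04266103e-06]), 'position': array([0.13044943, 0.53377842, 0.23038796]), 'tcp_rot': array([ 1.93881646e+00, -2.47011317e+00,  1.98474526e-03]), 'force': array([-0.33479374,  0.40854776, -0.11165251]), 'wrist_torque': array([0.02593833, 0.03352028, 0.04143426]), 'width': 0.08539916731252187} -0.0187
scene {'fx': 455.22353355383876, 'fy': 455.22353355383876, 'cx': 326.8706678276071, 'cy': 239.1970213161582, 'R': array([[ 0.81739358,  0.57605181, -0.00566123],
       [ 0.40629623, -0.58342858, -0.70323145],
       [-0.40840067,  0.57251673, -0.71093845]]), 't': array([-0.44877696, -0.24948642,  1.14180317])}
top {'fx': 491.4732678517784, 'fy': 491.4732678517784, 'cx': 328.1558080893398, 'cy': 242.77374646228176, 'R': array([[ 0.02296683, -0.99948527,  0.02239895],
       [-0.98857107, -0.02604374, -0.14848896],
       [ 0.14899588, -0.01873263, -0.98866036]]), 't': array([-0.08983505,  0.59971503,  0.8740458 ])}
```

View pics/top0.png

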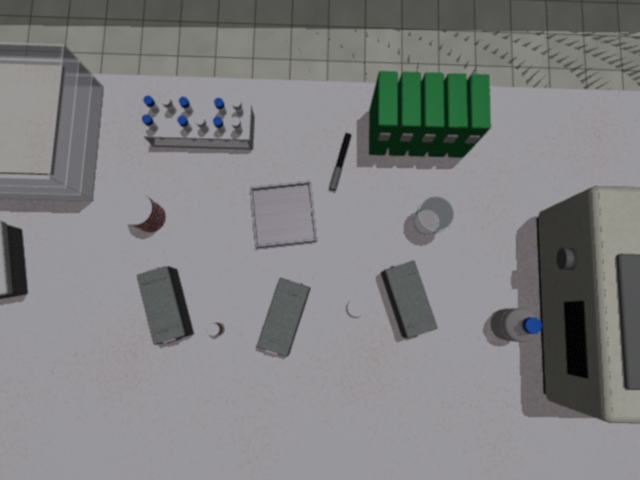

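View pics/scene0.png

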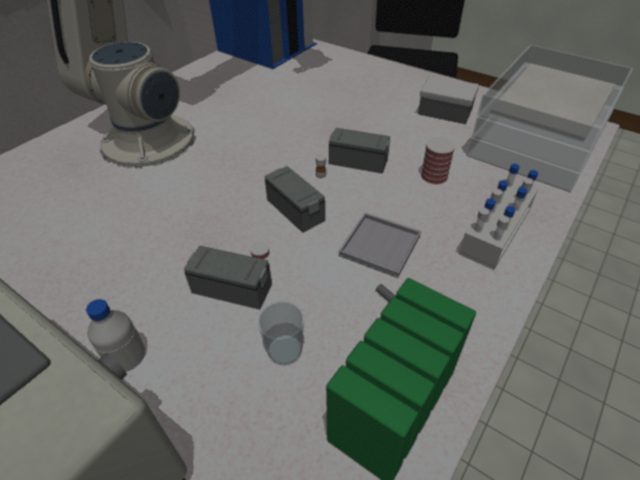

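The top view shows three cases: left (165,305), middle (284,317) and right (409,299). The tray is at (283,214), the vial at (214,330) between left and middle, and the petri dish at (355,309) between middle and right. Next I'll measure them from depth.

```bash
cat > h.py <<'E'
import numpy as np, cv2
from plant import ctrl, eyes
def cloud(d,c):
    v,u=np.mgrid[:480,:640]
    P=np.stack([(u-c['cx'])/c['fx']*d,(v-c['cy'])/c['fy']*d,d],-1)
    return (P-c['t'])@c['R']
E
python3 - <<'E'
from h import *
d=np.load('pics/top0.npy');c=eyes.camera_params('top');W=cloud(d,c);z=np.where(d>0,W[...,2],-1)
print('bench z',np.median(z[380:470,100:500]))
m=((z>.05)&(z<.08)).astype(np.uint8)
n,l,st,ce=cv2.connectedComponentsWithStats(m)
for i in range(1,n):
    if st[i,4]<150: continue
    P=W[l==i]; (cx,cy),(w,h),a=cv2.minAreaRect((P[:,:2]*1000).astype(np.float32))
    print('lvl66',ce[i].round(),st[i,4],np.round([cx,cy,w,h,a],1),np.median(P[:,2]).round(4))
# others
for nm,(u0,u1,v0,v1),zl,zh in [('dishes',(125,170,185,235),.07,.1),('beaker',(410,455,195,240),.07,.1),('vial',(203,226,318,342),.035,.06),('petri',(343,368,296,322),.009,.025),('reagent',(490,545,305,345),.03,.2),('tray rim',(245,320,178,252),.01,.025),('trayfloor',(260,308,192,238),.0,.01),('marker',(328,354,130,192),.008,.03)]:
    s=np.zeros_like(z,bool); s[v0:v1,u0:u1]=1; s&=(z>zl)&(z<zh)
    P=W[s]
    if len(P): print(nm,len(P),P.min(0).round(3),P.max(0).round(3),((P.min(0)+P.max(0))/2).round(3))
q=z.copy(); 
print('tall things within', [ (W[v,u].round(3)) for v,u in [(260,10),(110,200),(120,430),(80,30)]])
E
```

```text
bench z 0.0002631293965696993
lvl66 [ 72. 146.] 1244 [766.7 409.4 127.9 281.7  58.4] 0.0658
lvl66 [377. 132.] 169 [ 833.  -155.3  101.1   30.7   19.1] 0.0645
lvl66 [198. 122.] 3006 [8.300e+02 1.796e+02 7.180e+01 2.006e+02 1.000e-01] 0.0587
lvl66 [453. 145.] 235 [ 794.  -309.1   73.    12.5   87.1] 0.0653
lvl66 [149. 216.] 203 [642.4 259.3  27.8  60.   60.3] 0.0653
lvl66 [442. 208.] 251 [ 665.1 -279.2   59.8   37.2   42.5] 0.0652
lvl66 [550. 306.] 1500 [ 499.  -481.7  356.3   12.7    1.2] 0.0653
lvl66 [  5. 261.] 773 [557.5 504.3 134.4  21.1   3.8] 0.0685
lvl66 [411. 299.] 2404 [ 501.6 -226.9  133.9   58.8   19. ] 0.0661
lvl66 [162. 305.] 2568 [480.3 221.8 134.1  58.9  18.4] 0.0662
lvl66 [283. 317.] 2430 [464.4   2.6  58.4 134.1  73.6] 0.0663
lvl66 [506. 324.] 233 [ 458.  -403.7   59.5   28.6    4. ] 0.0647
dishes 845 [0.62  0.244 0.07 ] [0.681 0.294 0.089] [0.651 0.269 0.079]
beaker 349 [ 0.622 -0.303  0.07 ] [ 0.69  -0.236  0.089] [ 0.656 -0.269  0.08 ]
vial 149 [0.427 0.118 0.036] [0.449 0.14  0.054] [0.438 0.129 0.045]
petri 284 [ 0.468 -0.151  0.01 ] [ 0.503 -0.116  0.02 ] [ 0.485 -0.133  0.015]
reagent 1322 [ 0.424 -0.482  0.03 ] [ 0.496 -0.389  0.136] [ 0.46  -0.436  0.083]
tray rim 567 [ 0.596 -0.052  0.01 ] [0.729 0.08  0.021] [0.662 0.014 0.016]
trayfloor 2188 [ 0.616 -0.034  0.   ] [0.709 0.062 0.01 ] [0.662 0.014 0.005]
marker 416 [ 0.714 -0.117  0.008] [ 0.832 -0.075  0.019] [ 0.773 -0.096  0.013]
tall things within [array([0.554, 0.505, 0.05 ]), array([0.849, 0.176, 0.06 ]), array([ 0.801, -0.242,  0.16 ]), array([0.869, 0.463, 0.123])]
```

Emit:
servo_tool([
  [[0.025,-0.0225,0,0.04],[0.025,-0.0225,0,0.04],[0.025,-0.0225,0,0.04],[0.025,-0.0225,0,0.04],[0.025,-0.0225,0,0.04]],
], fingers=0)

```text
time_s: 0.52
position: [0.2563, 0.4204, 0.2309]
tcp_rot: [2.179, -2.262, 0.0]
force: [1.7, 1.1, 0.1]
width: 0.0856
```

Emit:
servo_tool([
  [[0.025,-0.0225,0,0.04],[0.025,-0.0225,0,0.04],[0.025,-0.0225,0,0.04],[0.025,-0.0225,0,0.04],[0.025,-0.0225,0,0.04]],
])

```text
time_s: 0.93
position: [0.3814, 0.3078, 0.231]
tcp_rot: [2.394, -2.034, -0.0]
force: [0.8, 1.0, 0.5]
width: 0.0849
```

Emit:
servo_tool([
  [[0.025,-0.0225,-0.01,0.04],[0.025,-0.0225,-0.01,0.04],[0.025,-0.021,-0.01,0.04],[0.025,-0.02,-0.01,0.042],[0,0,0,0]],
])

```text
time_s: 1.35
position: [0.4822, 0.2194, 0.1882]
tcp_rot: [2.543, -1.836, -0.002]
force: [-0.7, -0.2, -0.0]
width: 0.0854
```

```bash
cat > w.py <<'E'
from h import *
import sys
c=eyes.camera_params('wrist'); s=ctrl.state(); p,d=eyes.snapshot('wrist'); cv2.imwrite('pics/%s.png'%sys.argv[1],p)
W=cloud(d,c); z=np.where(d>0,W[...,2],-1); lo,hi=float(sys.argv[2]),float(sys.argv[3])
m=((z>lo)&(z<hi)).astype(np.uint8); n,l,st,ce=cv2.connectedComponentsWithStats(m)
for i in range(1,n):
    if st[i,4]<2000: continue
    P=W[l==i]; r=cv2.minAreaRect((P[:,:2]*1000).astype(np.float32)); print(ce[i].round(),st[i,4],np.round(np.hstack(r),1),np.median(P[:,2]).round(4))
print(s['position'].round(4),s['joints'].round(3),s['width'])
E
python3 w.py w1 .055 .075
```

```text
[309. 213.] 17378 [479.9 224.3 134.9  58.2  18. ] 0.0664
[590. 329.] 10478 [471.3   3.4  59.9 115.9  73.7] 0.0662
[0.4822 0.2194 0.1882] [ 0.723  0.236 -0.027  0.    -1.313  1.168] 0.08538181827713989
```

View pics/w1.png

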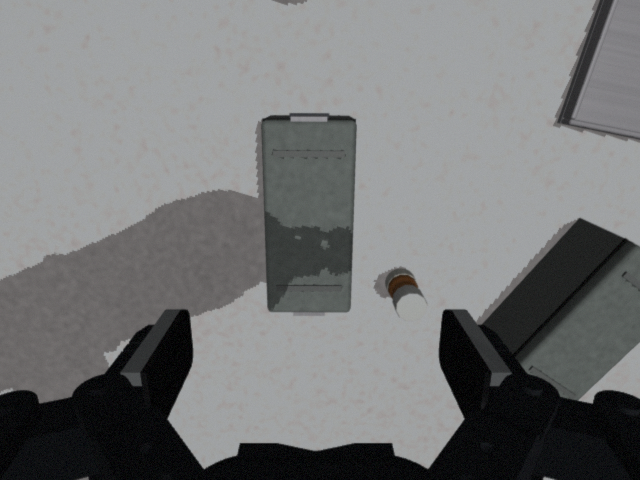

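The wrist view shows the left case centred at (309,213) and lined up with the jaws. The vial at (405,295) is clear of the fingers. Going down.

Emit:
servo_tool([
  [[-0.002,0.003,-0.025,0],[0,0,-0.035,0],[0,0,-0.035,0],[0,0,-0.035,0],[0,0,-0.02,0]],
])

```text
time_s: 1.82
position: [0.4761, 0.2257, 0.0378]
tcp_rot: [2.545, -1.834, -0.003]
force: [-0.3, 0.2, 0.1]
width: 0.0852
```

Emit:
servo_tool([
  [[0,0,-0.017,0],[0,0,0,0],[0,0,0,0],[0,0,0,0],[0,0,0,0]],
])

```text
time_s: 2.23
position: [0.4795, 0.2272, 0.026]
tcp_rot: [-2.547, 1.834, -0.001]
force: [0.4, -0.1, 0.3]
width: 0.0855
```

Emit:
servo_tool([
  [[0,0,0,0],[0,0,0,0],[0,0,0,0],[0,0,0,0],[0,0,0,0]],
], fingers=255, force=80)

```text
time_s: 2.65
position: [0.4794, 0.2264, 0.0256]
tcp_rot: [-2.548, 1.835, -0.002]
force: [-0.8, -0.3, 5.9]
width: 0.0571
```

Emit:
servo_tool([
  [[0,0,0,0],[0,0,0,0],[0,0,0,0],[0,0,0,0],[0,0,0,0]],
])

```text
time_s: 3.07
position: [0.4794, 0.2264, 0.0256]
tcp_rot: [-2.548, 1.835, -0.002]
force: [-0.8, -1.1, 6.1]
width: 0.0573
```

Emit:
servo_tool([
  [[0,0,0.01,0],[0,0,0.03,0],[0,0,0.035,0],[0,0,0.035,0],[0,0,0.035,0]],
])

```text
time_s: 3.48
position: [0.4775, 0.2257, 0.1705]
tcp_rot: [2.547, -1.836, -0.002]
force: [0.6, -0.2, -5.5]
width: 0.0573
```

Emit:
servo_tool([
  [[0,0,0.02,0],[0,0,0,0],[0,0,0,0],[0,0,0,0],[0,0,0,0]],
])

```text
time_s: 3.9
position: [0.4773, 0.2256, 0.1871]
tcp_rot: [2.545, -1.834, -0.003]
force: [-0.2, -0.4, -5.3]
width: 0.057
```

```bash
cat > t.py <<'E'
from h import *
import sys
a=np.radians(float(sys.argv[1])); s=ctrl.state(); t=s['wrist_torque']
n=np.array([-np.sin(a),np.cos(a),0]);e=np.array([np.cos(a),np.sin(a),0])
print('t',round(s['time_s'],2),'M across %.3f along %.3f z %.3f'%(t@n,t@e,t[2]),'F',s['force'].round(2),'pos',s['position'].round(4),'w',round(s['width'],4),'j',s['joints'].round(2))
E
python3 t.py 18.3
```

```text
t 3.9 M across 0.007 along -0.024 z 0.002 F [-0.17 -0.41 -5.31] pos [0.4773 0.2256 0.1871] w 0.057 j [ 0.74  0.23 -0.03 -0.   -1.31  1.16]
```

Emit:
servo_tool([
  [[0.0317,0.0105,0,0],[0.0317,0.0105,0,0],[0.0317,0.0105,0,0],[0,0,0,0],[0,0,0,0]],
])

```text
time_s: 4.32
position: [0.5739, 0.2576, 0.1853]
tcp_rot: [2.543, -1.834, -0.004]
force: [-0.4, 0.7, -5.7]
width: 0.0573
```

```bash
python3 t.py 18.3
```

```text
t 4.32 M across 0.063 along 0.001 z -0.033 F [-0.44  0.7  -5.73] pos [0.5739 0.2576 0.1853] w 0.0573 j [ 0.67  0.43  0.25 -0.   -1.39  1.22]
```

Emit:
servo_tool([
  [[-0.0317,-0.0105,0,0],[-0.0317,-0.0105,0,0],[-0.0317,-0.0105,0,0],[0,0,0,0],[0,0,0,0]],
])

```text
time_s: 4.73
position: [0.4761, 0.2251, 0.1892]
tcp_rot: [2.549, -1.834, -0.001]
force: [1.0, 0.3, -3.3]
width: 0.0572
```

```bash
python3 t.py 18.3
```

```text
t 4.73 M across -0.116 along -0.007 z 0.051 F [ 0.96  0.31 -3.26] pos [0.4761 0.2251 0.1892] w 0.0572 j [ 0.74  0.23 -0.04 -0.   -1.31  1.16]
```

Emit:
servo_tool([
  [[0.0317,0.0105,0,0],[0.0317,0.0105,0,0],[0.0317,0.0105,0,0],[0,0,0,0],[0,0,0,0]],
])

```text
time_s: 5.15
position: [0.5747, 0.258, 0.1867]
tcp_rot: [2.546, -1.836, -0.002]
force: [-1.3, 0.2, -4.6]
width: 0.0571
```

```bash
python3 t.py 18.3
```

```text
t 5.15 M across 0.084 along -0.033 z -0.008 F [-1.32  0.19 -4.63] pos [0.5747 0.258  0.1867] w 0.0571 j [ 0.67  0.43  0.25 -0.   -1.39  1.22]
```

Emit:
servo_tool([
  [[-0.0317,-0.0105,0,0],[-0.0317,-0.0105,0,0],[-0.0317,-0.0105,0,0],[0,0,0,0],[0,0,0,0]],
])

```text
time_s: 5.57
position: [0.4767, 0.2254, 0.1901]
tcp_rot: [-2.549, 1.835, -0.0]
force: [0.0, 0.4, -3.9]
width: 0.0568
```

```bash
python3 t.py 18.3
```

```text
t 5.57 M across -0.146 along -0.029 z 0.014 F [ 0.    0.37 -3.92] pos [0.4767 0.2254 0.1901] w 0.0568 j [ 0.74  0.23 -0.03 -0.   -1.31  1.16]
```

Emit:
servo_tool([
  [[0,0,0,0],[0,0,0,0],[0,0,0,0],[0,0,0,0],[0,0,0,0]],
])

```text
time_s: 5.98
position: [0.4791, 0.2264, 0.1891]
tcp_rot: [2.549, -1.837, -0.0]
force: [-0.4, 0.1, -4.9]
width: 0.0574
```

```bash
python3 t.py 18.3
```

```text
t 5.98 M across -0.132 along -0.030 z 0.032 F [-0.37  0.14 -4.85] pos [0.4791 0.2264 0.1891] w 0.0574 j [ 0.74  0.23 -0.03  0.   -1.31  1.16]
```

Emit:
servo_tool([
  [[0.0317,0.0105,0,0],[0.0317,0.0105,0,0],[0.0317,0.0105,0,0],[0,0,0,0],[0,0,0,0]],
])

```text
time_s: 6.4
position: [0.5748, 0.2579, 0.1868]
tcp_rot: [2.546, -1.836, -0.002]
force: [-0.9, -0.0, -4.9]
width: 0.0569
```

Emit:
servo_tool([
  [[0,0,0,0],[0,0,0,0],[0,0,0,0],[0,0,0,0],[0,0,0,0]],
])

```text
time_s: 6.82
position: [0.5733, 0.2577, 0.1899]
tcp_rot: [-2.549, 1.836, -0.0]
force: [-1.1, 0.2, -4.0]
width: 0.0569
```

```bash
python3 t.py 18.3
```

```text
t 6.82 M across 0.141 along -0.077 z -0.016 F [-1.07  0.16 -4.  ] pos [0.5733 0.2577 0.1899] w 0.0569 j [ 0.67  0.42  0.25 -0.   -1.39  1.22]
```

With the case held still, the moment across it swings from -0.13 to +0.14 N m. An empty case would stay below 0.08, so the ball is in this one and no other case needs lifting. Carrying it to the tray.

Emit:
servo_tool([
  [[0.003,-0.008,0,0],[0.006,-0.016,0,0],[0.007,-0.02,0,0],[0.007,-0.02,0,0],[0.007,-0.02,0,0]],
])

```text
time_s: 7.23
position: [0.6038, 0.1724, 0.1895]
tcp_rot: [-2.549, 1.836, -0.0]
force: [0.8, 0.0, -5.0]
width: 0.0567
```

Emit:
servo_tool([
  [[0.007,-0.02,0,0],[0.007,-0.02,0,0],[0.007,-0.02,0,0],[0.007,-0.02,0,0],[0.007,-0.02,0,0]],
])

```text
time_s: 7.65
position: [0.6388, 0.0722, 0.1895]
tcp_rot: [2.549, -1.836, 0.0]
force: [-0.1, -0.1, -3.6]
width: 0.0568
```

Emit:
servo_tool([
  [[0.007,-0.02,-0.002,0],[0.007,-0.018,-0.002,0],[0.006,-0.014,-0.002,0],[0.003,-0.008,-0.001,0],[0,0,0,0]],
])

```text
time_s: 8.07
position: [0.6619, 0.0118, 0.1817]
tcp_rot: [2.546, -1.838, -0.001]
force: [0.3, -0.5, -4.8]
width: 0.0571
```

Emit:
servo_tool([
  [[0,0,0,0],[0,0,0,0],[0,0,0,0],[0,0,0,0],[0,0,0,0]],
])

```text
time_s: 8.48
position: [0.6616, 0.0145, 0.1825]
tcp_rot: [-2.55, 1.835, -0.0]
force: [0.2, 0.6, -4.0]
width: 0.0571
```

```bash
python3 t.py 18.3; python3 - <<'E'
from h import *
for n in ('top','scene'):
    p,d=eyes.snapshot(n); cv2.imwrite(f'pics/{n}1.png',p); np.save(f'pics/{n}1.npy',d)
E
```

```text
t 8.48 M across 0.129 along 0.041 z -0.011 F [ 0.25  0.63 -4.  ] pos [0.6616 0.0145 0.1825] w 0.0571 j [ 0.26  0.5   0.34 -0.   -1.42  1.64]
```

View pics/scene1.png

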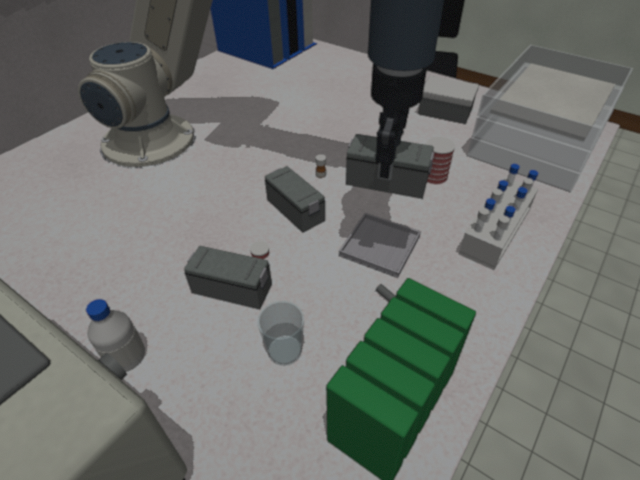

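View pics/top1.png

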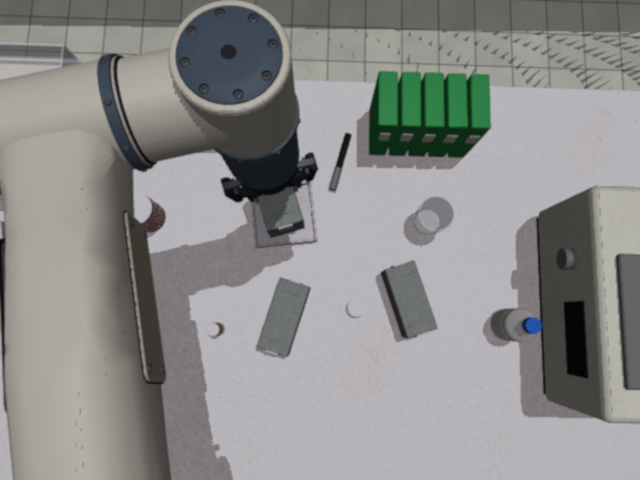

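The scene view shows the case at (390,165), held level above the tray, and the other objects where they were. I'll check its tilt and height from the depth image.

```bash
python3 - <<'E'
from h import *
d=np.load('pics/scene1.npy');W=cloud(d,eyes.camera_params('scene'))
s=np.zeros(d.shape,bool); s[125:205,340:440]=1; s&=d>0
P=W[s]; P=P[(abs(P[:,0]-.662)<.09)&(abs(P[:,1]-.014)<.09)&(P[:,2]>.1)]
print('min z',np.percentile(P[:,2],[0,1,3]).round(4))
e=np.array([np.cos(np.radians(18.3)),np.sin(np.radians(18.3))]);n=np.array([-e[1],e[0]])
q=(P[:,:2]-[.662,.014]); a=q@e; b=q@n
print('along range',np.percentile(a,[0.5,99.5]).round(4),'across',np.percentile(b,[.5,99.5]).round(4))
m=(abs(b)<.022)&(abs(a)<.06)&(abs(a)>.02)&(P[:,2]>.2)&(P[:,2]<.245)
A=np.c_[a[m],b[m],np.ones(m.sum())]; print('lid',m.sum(),np.linalg.lstsq(A,P[m,2],rcond=None)[0].round(4))
f=P[:,2]<.2; 
for lo,hi in((-.06,-.03),(-.03,0),(.0,.03),(.03,.06)):
    k=(a>lo)&(a<hi); print(lo, 'bottom z',np.percentile(P[k,2],1).round(4))
# others unchanged (top view)
d1=np.load('pics/top1.npy');d0=np.load('pics/top0.npy');D=abs(d1-d0)>.006
for nm,(u0,u1,v0,v1) in dict(mid=(250,315,275,360),right=(378,440,258,342),vial=(203,228,316,342),petri=(343,368,296,322),beaker=(410,455,195,240)).items(): print(nm,D[v0:v1,u0:u1].mean().round(3))
E
```

```text
min z [0.1538 0.157  0.1595]
along range [-0.0636  0.0672] across [-0.0688  0.0259]
lid 764 [-0.0029  0.0008  0.222 ]
-0.06 bottom z 0.1571
-0.03 bottom z 0.1568
0.0 bottom z 0.1573
0.03 bottom z 0.1568
mid 0.017
right 0.016
vial 0.018
petri 0.018
beaker 0.023
```

```bash
python3 t.py 18.3; python3 -c "
from plant import ticket
print(ticket.sign_off())"
```

```text
t 8.58 M across 0.089 along 0.058 z 0.048 F [ 0.13 -0.75 -4.88] pos [0.6617 0.0142 0.1824] w 0.0573 j [ 0.26  0.5   0.34 -0.   -1.42  1.64]
the job is handed in; nothing more can be done
None
```

The first case I lifted, the left-hand one by the dishes, is the one that rattles. It is now held upright above the middle of the handover tray, still in the gripper. I left the other two cases where they stood, and handed the job in at about 8.6 s.

- **Which case:** shaken along its length in 10 cm strokes, the moment across the case swung by 0.18 to 0.23 N m between strokes. Held still afterwards, it swung about 0.27 N m (-0.13 to +0.14). An empty case stays below 0.08.
- **Final pose:** the underside is about 15.2 cm above the tray floor and the lid is level to within about 0.2°. The gripper is within about 1 mm of the tray centre I measured, and the case is centred to about 2 mm along its length. The grip is steady at 57 mm opening.
- **Rest of the bench:** the top view showed no change in the middle and right cases, vial, petri dish or beaker. The dishes, marker and reagent bottle I only checked by eye.
- **Disagreements:** force and moment readings were noisy; the vertical force on the held case read anywhere from 3.3 to 5.7 N. At the gripping point the gripper sat about 3 mm off the measured case centre sideways and about 5 mm higher than I intended. Neither affected the hold.

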